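# Taking the captured-pieces tray down off its keyhole studs

### The arm

A 6-joint arm with a two-finger parallel gripper is mounted at the origin on the work surface. World frame = base frame: x ahead of the robot, y to its left, z up, the work surface at z = 0. Lengths are in m, angles in rad, forces in N, time in s.
With the tool pointing down it reaches from about 0.35 to 0.725 m from the base axis. Payload 6 kg.
Tool frame: the origin (TCP) lies midway between the tips of the shut fingers; the grasp point (between the pads) lies 19 mm behind it; z points along the fingers, y is the direction in which the jaws open and shut (so a half turn about z gives the same grasp; the last joint's range is limited). The gripper opens to 85 mm and grips with 20 to 120 N. Pads are 22 mm wide; open, the fingers measure 114 mm over their backs; the gripper's body (76 mm by 85 mm) begins 54 mm behind the grasp point. The pads swing forward as they close: fully open they stand 13 mm farther back than shut.
Start: joints at [1.547, 0.04, 0.085, 0, -1.615, -0.334], TCP at [0.21, 0.562, 0.231] pointing down, gripper open.
Joint ranges: [-2.56, 2.56], [-1.29, 2.01], [-1.08, 1.49], [-3.29, 1.98], [-2.81, -0.18], [-2.99, 2.99]. Speed limits (rad/s): [2.57, 2.57, 3.01, 3.14, 3.14, 3.14].

### API

Orientations are given as a rotation vector (axis times angle).
In Python, from workcell import env, eyes gives the robot as it stands.
- The arm moves only by the tool apply_moves, never from a script. Its argument "moves" is text: rows parted by semicolons, each of 7 numbers parted by spaces: the turn, a rotation vector about the world's x, y, z in rad, then the shift along the world's x, y, z in m, then the opening in per cent of the stroke, from 0 (shut) to 100 (fully open). In form: rx ry rz tx ty tz grip; .... A call has 1 to 20 rows; each row is the pose to reach, as a shift and turn from the pose commanded when the call began; what a row does not reach only later rows make up. A row lasts 1/10 s, in which the tool goes at most 50 mm and 8.59 degrees, less where a joint would pass 70% of its speed; a pose out of reach is approached as far as the arm can. A call with a gripper value outside its range is refused whole. The fingers move at their own pace and stop on an object; "newtons" is the grip in N (left out, the last holds). Time passes only in rows, so rows that repeat a pose let the fingers close. It gives the time, the measured TCP pose, the force and the opening at its end, in the units of the state.
- env.sense(): the state, without advancing time (a new reading comes with each control period).
- eyes.snapshot(name): name is "side" or "top"; returns the picture (420x560x3 uint8, blue, green, red); there is no depth.
- eyes.camera_params(name): a dict with "fov_y" (degrees; the focal length in pixels is half the picture's height over the tangent of half this angle, whatever the lens; pixels are square), "cx", "cy" (the principal point, pixels), "origin" and "rotation" of the camera in the world. Camera axes: x right, y down, z forward; pixel columns grow to the right and rows downward; lengths in m; the calibration is good to about 2 mm. A picture is of the moment at which its call begins. camera_params takes no time and is no camera call.
- env.finish_job(): hands the job in, once; it reports no verdict.
Trained networks look in the newest picture that a camera, given by its name, has taken for a name from the list of things; names that differ only in an ending like _2 or _b are one class to them, and where a whole thing is asked for, a point or a joint stands for the part that bears it (a point fixed in the world has none). Each returns a list of dicts, best first, with "conf" (0 to 1); they miss things now and then, are a little off and sometimes report something else, mostly with a low value. They report only what shows in the picture. A call takes as long as a camera call. They do not tell look-alikes from the thing itself.
- eyes.find_in(camera, target): "box" ([left, top, right, bottom] in pixels, round what is visible of it).
- eyes.cut_out(camera, target): "region" (420x560 bool, what is visible of it) and "box" ([left, top, right, bottom] in pixels, round what is visible of it).
- eyes.spot_point(camera, target): "centre" ([row, column] in pixels: a listed point, or the origin of a listed thing).
The state is a dict: "time_s": time; "joint_pos": joint angles; "joint_vel": joint speeds; "tau": joint torques, N m; "eef_pos": TCP position; "orientation": TCP orientation; "contact_force": force on the tool from outside, world axes, zero at the start; "ft_torque": the same for the moment, N m; "width": opening from 0.0 (shut) to 1.0 (fully open).
Only numpy, scipy, OpenCV 4.12 (cv2) and the standard library are available. Lean on these libraries where they do the work, as an engineer would, in place of code of your own. Each camera call takes 0.05 s, during which the arm holds its last target. There are 200 camera calls.

### The job

Get the empty maple tray ready for captured pieces: leaving it ungripped, push it along from its end with shut fingers until the wide ends of its keyhole slots come over the studs, and only then take hold of it, lift it free of the board and set it down without dropping it, right way up, centred and square on the green pad. Leave the black pocket hanging as it is, and do not disturb the queen, the knight or the tin.

Things in the scene. Friction and masses are not known exactly. Their poses are not given: they have to be found in the camera images.
- rail: Dark oak hanging board, fixed: upright 400 mm long (its y), 16 mm thick (its x), top 148 mm above the table, on two low cross feet 100 mm long at y = -180 and +180 mm. Origin: centre of its underside, on the table. Things hang on its front face, which looks along its -x, at x = -8 mm. One bay is centred at y = -90 mm, one at +90: the tray hangs in either, the black pocket in the other.
- stud_a (a point): On the axis of the brass mushroom-head stud at the board's y = -118 mm, 130 mm above the table, 3.5 mm in front of its face; axes as the board. Its fellow stands at y = -62 mm (56 mm on). Studs point along the board's -x: shank 7 mm thick, 8 mm long, then a head 16 mm across, 5 mm thick, its front at x = -21 mm.
- stud_b (a point): The same point on the stud at the board's y = +62 mm; its fellow stands at y = +118 mm.
- tray: Maple tray, open on top, loose, 0.2 to 0.4 kg, 120 mm long (its y), 80 mm deep (its x). Origin: centre of its underside, z up. Front wall (at its -x) 8 mm thick, ends and floor 6 mm; these walls rise to 66 mm. Back plate at x = +34 to +40 mm, 88 mm high, with two keyhole slots. It hangs with its axes along the board's, back to the board, 61 mm above the table; a few newtons slide it.
- tray_hole (a point): Centre of the round wide end (24 mm across, 68 mm up, in mid-plate) of one keyhole, at tray y = -40 mm; axes as the tray. The other is at y = +16. From each a level slot 10 mm high runs towards +y, its narrow end's edge 29 mm off. The tray hangs on two studs in the narrow parts, heads in front of the plate: stud_a or stud_b, by bay, belongs to this keyhole.
- tray_end (a point): Middle of the outside of the tray's end wall at its y = -60 mm, 33 mm up, where to push. Pushed 17 to 26 mm along the board's +y, the wide ends reach the studs: tray_hole comes level along y with its stud, and the tray drops 7 mm and rests with its hole centres 8.5 mm below the studs. Pushed farther it rides up or stops.
- tray_rim (a point): Middle of the top edge of the tray's front wall (x = -36, z = 66 mm of the tray), a good place to pinch from above, firmly: the weight lies 40 mm behind. To come off, the dropped tray must first be raised 8.5 mm (within 4), hole centres on the studs, for the heads to pass, then drawn straight off along the board's -x by 15 mm or more.
- pocket: Black plastic pocket holding a white paper block and a blue divider: outside, back plate and slots as the tray's, paper 2 to 4 mm higher. Bystander, hung loose on the other two studs, axes as the board's. Origin: centre of its underside. The gap between tray and pocket is 50 to 70 mm at the start.
- pad: Green pad, fixed on the table, 180 mm long (its y), 140 mm wide (its x), 4 mm thick. Origin: centre of its underside. The tray is to stand with its length along the pad's, either way round.
- queen: Black plastic chess queen, 95 mm high, base 38 mm across; bystander standing close in front of the hanging board, 45 to 80 mm from the fronts of what hangs there. Origin: centre of its base.
- knight: Maple chess knight, 78 mm high, base 36 mm across; bystander standing beside the pad. Origin: centre of its base.
- tin: Steel tin with a dark twist cap, 76 mm across, 64 mm high; bystander standing beyond the pad. Origin: centre of its base.
Mind the look-alikes: they are no part of the job. What is shaped like the tray but red or turquoise is not meant. Of the things that look like the pad, the larger one is meant.

How it is judged:
By the outcome, as a careful person would: the job done as asked, in the order asked, and still so for the second after the job is handed in, with the robot touching nothing.
It also fails if it takes over 54 s, if anything falls off the work surface, if the arm or the gripper's body presses on something with over 40 N, if the wrist force passes 120 N, or if a joint passes its speed limit or range.

## Working session

There is one attempt and no reset: what is moved stays moved. The work goes in short steps, Python scripts to look and compute and a tool call to move; the robot and the scene stay as the last step left them, time stands still between calls to the robot, and variables do not carry over. Pictures are saved under pics/ and viewed, about 8 in all and at most 12, crops included, and the job is handed in when it is done.

Besides the shell and the picture viewer there is one more tool, called after "Emit:" as a command line: name --argument value ..., lists and objects as JSON in quotes. apply_moves: Moves the arm, as the interface text tells. Its arguments: {"type":"object","properties":{"moves":{"type":"string"},"newtons":{"type":"number"}},"required":["moves"]}

```bash
mkdir -p pics; ls; cat > h.py <<'E'
import numpy as np,cv2
from workcell import env,eyes
def cam(n):
    p=eyes.camera_params(n); f=210/np.tan(np.radians(p['fov_y'])/2)
    return f,p['cx'],p['cy'],np.array(p['origin'],float),np.array(p['rotation'],float).reshape(3,3)
def ray(n,rc):
    f,cx,cy,o,R=cam(n); d=R@np.array([(rc[1]-cx)/f,(rc[0]-cy)/f,1]); return o,d/np.linalg.norm(d)
def atz(n,rc,z):
    o,d=ray(n,rc); return o+d*(z-o[2])/d[2]
def tri(a,b):
    o,d=ray('side',a);p,e=ray('top',b)
    t=np.linalg.lstsq(np.c_[d,-e],p-o,rcond=None)[0]; x=o+d*t[0];y=p+e*t[1]
    return (x+y)/2,np.linalg.norm(x-y)
def proj(n,X):
    f,cx,cy,o,R=cam(n); c=R.T@(np.asarray(X)-o); return np.array([cy+f*c[1]/c[2],cx+f*c[0]/c[2]])
E
python3 - <<'E'
from h import *
np.set_printoptions(precision=4,suppress=True)
for n in('side','top'):
    print(eyes.camera_params(n)); cv2.imwrite(f'pics/{n}0.png',eyes.snapshot(n))
    for t in('rail','stud_a','stud_b','tray','tray_hole','tray_end','tray_rim','pocket','pad','queen','knight','tin'):
        print(n,t,[(round(q['conf'],2),np.round(q['centre'],1).tolist()) for q in eyes.spot_point(n,t)][:4])
print(env.sense())
E
```

```text
pics
{'fov_y': 46.3727894558764, 'cx': 270.0291082597299, 'cy': 205.92984289971466, 'origin': array([ 0.4807, -0.7027,  0.8777]), 'rotation': array([-2.3463,  0.0892, -0.0637])}
side rail [(0.85, [316.4, 266.8]), (0.7, [208.9, 220.3])]
side stud_a [(0.8, [304.4, 282.0]), (0.78, [236.2, 262.5])]
side stud_b [(0.8, [304.4, 282.0]), (0.78, [236.2, 262.5])]
side tray [(0.69, [258.8, 280.5]), (0.69, [230.4, 328.9])]
side tray_hole [(0.81, [222.2, 263.7]), (0.72, [246.7, 410.8]), (0.57, [194.3, 317.7])]
side tray_end [(0.97, [270.6, 411.4]), (0.79, [201.8, 335.8]), (0.6, [227.9, 278.6])]
side tray_rim [(0.98, [209.9, 346.2]), (0.88, [234.6, 298.9]), (0.73, [266.9, 383.7]), (0.4, [233.9, 264.0])]
side pocket [(0.86, [334.0, 301.8])]
side pad [(0.86, [176.6, 228.1]), (0.79, [183.3, 160.2])]
side queen [(0.68, [335.3, 355.3])]
side knight [(0.82, [210.4, 224.6]), (0.72, [315.6, 267.1])]
side tin [(0.76, [173.1, 292.7])]
{'fov_y': 54.25178198845364, 'cx': 281.7958350411642, 'cy': 208.79392093784068, 'origin': array([0.3491, 0.0697, 1.0374]), 'rotation': array([-2.1931,  2.0117, -0.2042])}
top 
[... 574 characters left out ...]
p pad [(0.74, [239.0, 196.3]), (0.62, [215.8, 332.0]), (0.58, [316.2, 194.1]), (0.33, [202.8, 308.8])]
top queen [(0.85, [172.2, 394.5])]
top knight [(0.57, [250.1, 243.4]), (0.47, [171.3, 394.9])]
top tin [(0.93, [177.2, 205.7])]
{'time_s': 1.3, 'joint_pos': array([ 1.5467,  0.0402,  0.0848,  0.    , -1.6155, -0.3337]), 'joint_vel': array([-0.0003,  0.0002,  0.0007,  0.0001, -0.0007, -0.0031]), 'tau': array([  0.0001, -36.7928,  34.7437,   6.9333,  -0.001 ,   0.    ]), 'eef_pos': array([0.2101, 0.562 , 0.2313]), 'orientation': array([ 3.0914, -0.559 ,  0.0001]), 'contact_force': array([-0.3089, -0.0878, -0.546 ]), 'ft_torque': array([ 0.0079, -0.034 ,  0.0349]), 'width': 1.0019009626072817}
```

View pics/side0.png

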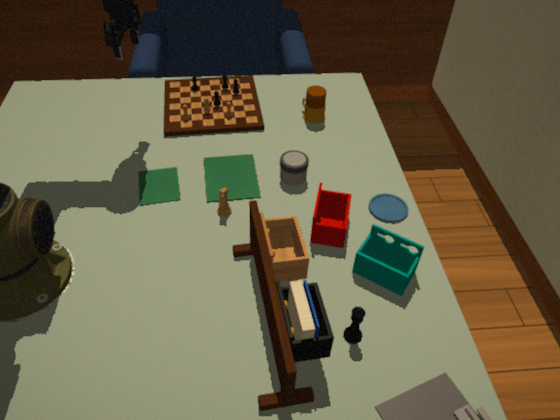

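View pics/top0.png

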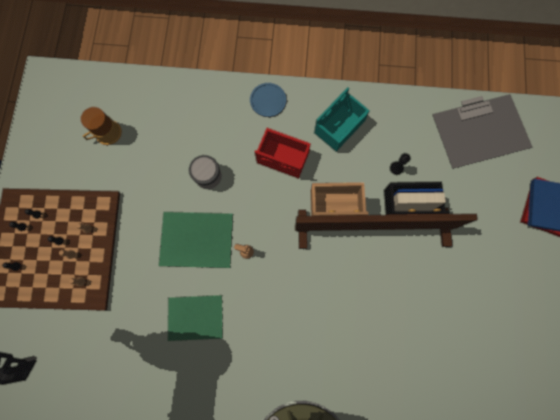

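```bash
python3 - <<'E'
import cv2
s=cv2.imread('pics/side0.png');t=cv2.imread('pics/top0.png')
def up(i,a,b,c,d,k):
    o=cv2.resize(i[a:b,c:d],None,fx=k,fy=k,interpolation=cv2.INTER_CUBIC)
    for v in range((a+9)//10*10,b,10): cv2.putText(o,str(v),(0,(v-a)*k+4),0,.35,(0,0,255),1); cv2.line(o,(24,(v-a)*k+k//2),(30,(v-a)*k+k//2),(0,0,255),1)
    for v in range((c+9)//10*10,d,10): cv2.putText(o,str(v),((v-c)*k-8,10),0,.3,(255,0,0),1);cv2.line(o,((v-c)*k+k//2,12),((v-c)*k+k//2,18),(0,0,255),1)
    return cv2.convertScaleAbs(o,alpha=1.3,beta=20)
cv2.imwrite('pics/c1.png',up(s,195,410,225,375,4)[:860] if 0 else cv2.resize(up(s,195,410,225,375,4),(419,600)) if 0 else up(s,195,345,225,375,4))
cv2.imwrite('pics/c2.png',up(t,140,255,290,485,4))
E
```

```text
(no output)
```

View pics/c1.png

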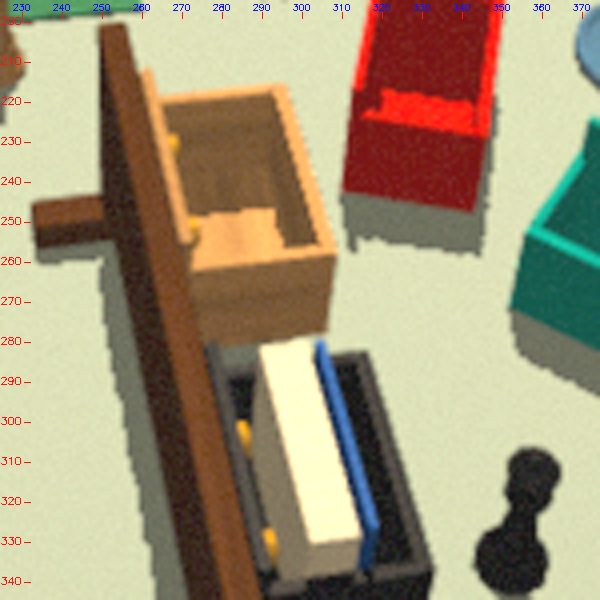

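View pics/c2.png

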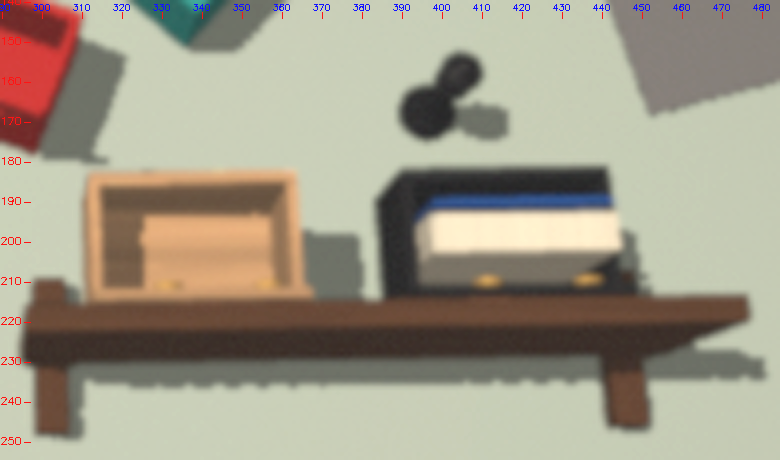

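```bash
sed -i 's/np.array(p\[.rotation.\],float).reshape(3,3)/Rot.from_rotvec(p["rotation"]).as_matrix()/; 1i from scipy.spatial.transform import Rotation as Rot' h.py
cat > fit.py <<'E'
from h import *
from scipy.optimize import least_squares
np.set_printoptions(precision=4,suppress=True)
# (cam,row,col,frame,xyz mm) ; B board frame, T tray at board(-49,ty,61)
P=[('top',216.5,297.2,'B',(-8,-200,148)),('top',222.7,295.7,'B',(8,-200,148)),('top',213.7,476.7,'B',(-8,200,148)),('top',219.7,476.7,'B',(8,200,148)),
('side',201,249.8,'B',(8,-200,148)),('side',201,255.8,'B',(-8,-200,148)),
('top',182.7,311.4,'T',(-40,-60,66)),('top',182.4,364.2,'T',(-40,60,66)),('side',257.7,308.2,'T',(-40,60,66)),('side',216.2,296,'T',(-40,-60,66)),
('side',212.2,262.2,'T',(34,-60,88)),('side',255.2,272.2,'T',(34,60,88)),('top',212.2,367.7,'T',(34,60,88))]
def X(p,fr,v):
    c,s=np.cos(p[2]),np.sin(p[2]); v=np.array(v)/1000+(np.array([p[4],p[3],.061]) if fr=='T' else 0)
    return np.array([p[0]+c*v[0]-s*v[1],p[1]+s*v[0]+c*v[1],v[2]])
def res(p): return np.concatenate([proj(c,X(p,f,v))-[r,q] for c,r,q,f,v in P])
if __name__=='__main__':
    s=least_squares(res,[.34,-.1,np.pi,-.1,-.048],loss='soft_l1',x_scale=.1); print(s.x, 'gap->push',-78-s.x[3]*1000)
    print(s.fun.reshape(-1,2))
    np.save('board.npy',s.x)
    for z in [(0,-60,33),(-36,0,66),(-40,-60,66)]: print(z,X(s.x,'T',z))
    im=cv2.imread('pics/top0.png').astype(int); g=((im[...,1]>1.25*im[...,2])&(im[...,1]>1.2*im[...,0])).astype(np.uint8)
    for n in('top','side'):
        im=cv2.imread(f'pics/{n}0.png').astype(int); g=((im[...,1]>1.4*im[...,2])&(im[...,1]>1.15*im[...,0])).astype(np.uint8)
        k,l,st,ce=cv2.connectedComponentsWithStats(g)
        for i in range(1,k):
            if st[i,4]>800:
                ct=max(cv2.findContours((l==i).astype(np.uint8),0,1)[0],key=len)[:,0]
                w=np.array([atz(n,(a[1],a[0]),.004)[:2]*1000 for a in ct],np.float32); print(n,ce[i],cv2.minAreaRect(w))
    for n,r,c in[('knight',253,250),('tin',178,206),('queen',168,397)]: print(n,atz('top',(r,c),0))
    print('knight side',atz('side',(212,224),0),'queen side',atz('side',(335,354),0))
    R=Rot.from_rotvec(env.sense()['orientation']).as_matrix(); print(R, 'tool y yaw',np.arctan2(R[1,1],R[0,1]))
E
python3 fit.py
```

```text
[ 0.5373 -0.1409  3.2359 -0.1005 -0.0489] gap->push 22.54334824382731
[[-1.8294 -1.0055]
 [-0.9032  0.6011]
 [-0.5667  0.8222]
 [ 0.569   1.5984]
 [-0.9138 -2.1194]
 [-1.7256 -0.7565]
 [-0.8819  1.1702]
 [-1.0444  0.5566]
 [-0.1686 -0.1436]
 [-1.4298 -0.8755]
 [-0.7804 -0.9811]
 [-0.1506 -0.7126]
 [-1.2816  0.6181]]
(0, -60, 33) [0.5708 0.0235 0.094 ]
(-36, 0, 66) [ 0.6123 -0.0328  0.127 ]
(-40, -60, 66) [0.6107 0.0273 0.127 ]
top [195.8227 239.615 ] ((470.2562561035156, 306.02801513671875), (135.51242065429688, 177.0228271484375), 3.533947467803955)
top [194.9139 317.5714] ((279.0733337402344, 283.75506591796875), (100.15294647216797, 128.37353515625), 6.79425573348999)
side [230.914  177.1339] ((474.9206237792969, 302.1724853515625), (137.52859497070312, 179.2037353515625), 3.258392810821533)
side [158.3302 185.9985] ((283.9592590332031, 279.0699462890625), (102.2967300415039, 132.4634552001953), 7.109508037567139)
side [386.9156 259.7426] ((826.9478759765625, -4.533477783203125), (170.50228881835938, 135.68936157226562), 55.13397216796875)
knight [0.4474 0.1657 0.    ]
tin [0.6337 0.3015 0.    ]
queen [ 0.7038 -0.1978  0.    ]
knight side [0.4549 0.1722 0.    ] queen side [ 0.7106 -0.1957 -0.    ]
[[ 0.9367 -0.3502  0.    ]
 [-0.3502 -0.9367 -0.0001]
 [ 0.      0.0001 -1.    ]] tool y yaw -1.9286048291538174
```

Emit:
apply_moves --moves "0 0 -1.119 0.357 -0.49 0 0;0 0 -1.119 0.357 -0.49 0 0;0 0 -1.119 0.357 -0.49 0 0;0 0 -1.119 0.357 -0.49 0 0;0 0 -1.119 0.357 -0.49 0 0;0 0 -1.119 0.357 -0.49 0 0;0 0 -1.119 0.357 -0.49 0 0;0 0 -1.119 0.357 -0.49 0 0;0 0 -1.119 0.357 -0.49 0 0;0 0 -1.119 0.357 -0.49 0 0;0 0 -1.119 0.357 -0.49 0 0;0 0 -1.119 0.357 -0.49 0 0;0 0 -1.119 0.357 -0.49 0 0;0 0 -1.119 0.357 -0.49 0 0;0 0 -1.119 0.357 -0.49 -0.04 0;0 0 -1.119 0.357 -0.49 -0.08 0;0 0 -1.119 0.357 -0.49 -0.08 0"

```text
time_s: 3.0
eef_pos: [0.5635, 0.0727, 0.145]
orientation: [2.319, -2.107, -0.01]
contact_force: [-1.2, 0.9, -0.4]
width: -0.003
```

```bash
python3 - <<'E'
from h import *
s=env.sense();p=s['eef_pos'];R=Rot.from_rotvec(s['orientation']).as_matrix();print(p,R[:,1],R[:,2])
o=[]
for n,(a,b,c,d) in {'side':(190,290,230,330),'top':(140,240,280,380)}.items():
    i=eyes.snapshot(n);cv2.imwrite(f'pics/{n}1.png',i)
    q=proj(n,p);print(n,q)
    k=4;u=cv2.resize(i[a:b,c:d],None,fx=k,fy=k,interpolation=cv2.INTER_CUBIC);u=cv2.convertScaleAbs(u,alpha=1.3,beta=20)
    cv2.drawMarker(u,(int((q[1]-c+.5)*k),int((q[0]-a+.5)*k)),(255,0,255),1,14,1);o.append(u)
cv2.imwrite('pics/c3.png',np.hstack(o))
E
```

```text
[0.56349901 0.07274049 0.14502813] [-0.99540049 -0.09525216  0.01024123] [-0.01010827 -0.00187828 -0.99994715]
side [195.14599866 271.62310801]
top [198.21105215 291.32866089]
```

View pics/c3.png

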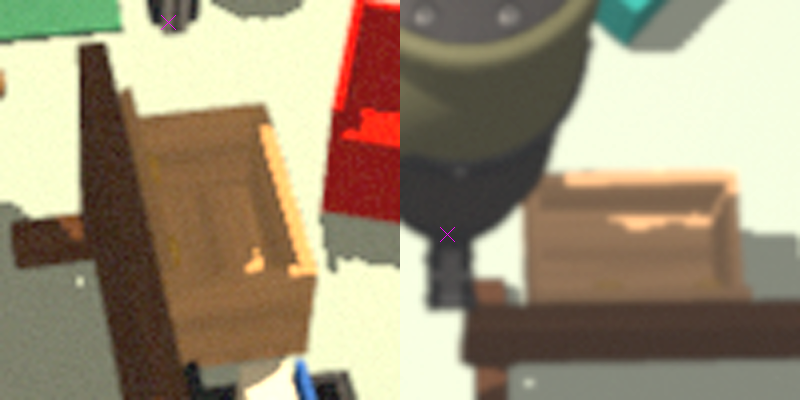

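Emit:
apply_moves --moves "0 0 0 0 0 -0.025 0;0 0 0 0 0 -0.055 0;0 0 0 0 0 -0.055 0;0 0 0 0.0005 -0.008 -0.055 0;0 0 0 0.0015 -0.016 -0.055 0;0 0 0 0.002 -0.024 -0.055 0;0 0 0 0.0025 -0.028 -0.055 0;0 0 0 0.0025 -0.028 -0.055 0;0 0 0 0.0025 -0.028 -0.055 0"

```text
time_s: 4.0
eef_pos: [0.5697, 0.0438, 0.0965]
orientation: [-2.323, 2.115, -0.0]
contact_force: [-0.3, 0.2, 0.0]
width: 0.001
```

Emit:
apply_moves --moves "0 0 0 0 -0.002 0 0;0 0 0 0.0005 -0.004 0 0;0 0 0 0.0005 -0.004 0 0;0 0 0 0.0005 -0.004 0 0"

```text
time_s: 4.4
eef_pos: [0.5701, 0.04, 0.0962]
orientation: [2.323, -2.115, -0.0]
contact_force: [-0.1, 0.4, -0.6]
width: -0.001
```

Emit:
apply_moves --moves "0 0 0 0 -0.002 0 0;0 0 0 0.0005 -0.004 0 0;0 0 0 0.0005 -0.004 0 0;0 0 0 0.0005 -0.004 0 0"

```text
time_s: 4.8
eef_pos: [0.5707, 0.036, 0.0963]
orientation: [-2.323, 2.115, 0.0]
contact_force: [-0.4, 1.0, 0.5]
width: -0.002
```

Emit:
apply_moves --moves "0 0 0 0 -0.002 0 0;0 0 0 0.0005 -0.004 0 0;0 0 0 0.0005 -0.004 0 0;0 0 0 0.0005 -0.004 0 0"

```text
time_s: 5.2
eef_pos: [0.5711, 0.0319, 0.0963]
orientation: [2.323, -2.115, -0.0]
contact_force: [-0.7, 2.3, 0.4]
width: 0.002
```

Emit:
apply_moves --moves "0 0 0 0 -0.003 0 0;0 0 0 0.0005 -0.006 0 0;0 0 0 0.001 -0.009 0 0;0 0 0 0.001 -0.012 0 0;0 0 0 0.001 -0.012 0 0;0 0 0 0.001 -0.012 0 0"

```text
time_s: 5.8
eef_pos: [0.572, 0.0195, 0.0962]
orientation: [2.322, -2.115, 0.0]
contact_force: [-0.4, 0.3, -0.6]
width: -0.002
```

Emit:
apply_moves --moves "0 0 0 0 -0.001 0 0;0 0 0 0 -0.002 0 0;0 0 0 0 -0.003 0 0;0 0 0 0 -0.003 0 0"

```text
time_s: 6.2
eef_pos: [0.5721, 0.0171, 0.0962]
orientation: [-2.323, 2.115, 0.0]
contact_force: [0.7, 0.8, -1.2]
width: -0.001
```

```bash
cat > look.py <<'E'
from h import *
import sys
i=sys.argv[1]; o=[]
for n,(a,b,c,d) in {'side':(195,285,235,335),'top':(165,255,290,390)}.items():
    m=eyes.snapshot(n);cv2.imwrite(f'pics/{n}{i}.png',m)
    for t in('tray_rim','tray_hole','tray_end','stud_a'):
        print(n,t,[(round(q['conf'],2),np.round(q['centre'],1).tolist()) for q in eyes.spot_point(n,t)][:4])
    o.append(cv2.convertScaleAbs(cv2.resize(m[a:b,c:d],None,fx=4,fy=4,interpolation=cv2.INTER_CUBIC),alpha=1.3,beta=20))
cv2.imwrite(f'pics/c{i}.png',np.hstack(o))
s=env.sense();print(s['time_s'],s['eef_pos'],s['contact_force'])
E
python3 look.py 4
```

```text
side tray_rim [(0.98, [211.5, 347.8]), (0.67, [243.0, 302.6]), (0.59, [265.8, 382.5]), (0.32, [177.8, 230.4])]
side tray_hole [(0.93, [233.7, 263.8]), (0.58, [195.1, 321.0])]
side tray_end [(0.73, [234.0, 282.4]), (0.64, [274.3, 413.5]), (0.57, [203.1, 335.0])]
side stud_a [(0.78, [308.0, 281.6]), (0.66, [232.3, 263.0])]
top tray_rim [(0.93, [126.4, 354.3]), (0.58, [183.6, 343.6]), (0.53, [133.4, 290.2]), (0.29, [207.1, 409.4])]
top tray_hole [(0.62, [217.6, 330.4]), (0.59, [95.1, 345.1])]
top tray_end [(0.79, [204.6, 317.4]), (0.68, [106.7, 359.6]), (0.57, [147.3, 263.0]), (0.24, [240.3, 194.9])]
top stud_a [(0.96, [213.9, 411.8]), (0.72, [215.7, 332.3])]
6.7 [0.57208649 0.01702964 0.0962509 ] [-0.56647525  0.42405236 -1.08357721]
```

View pics/c4.png

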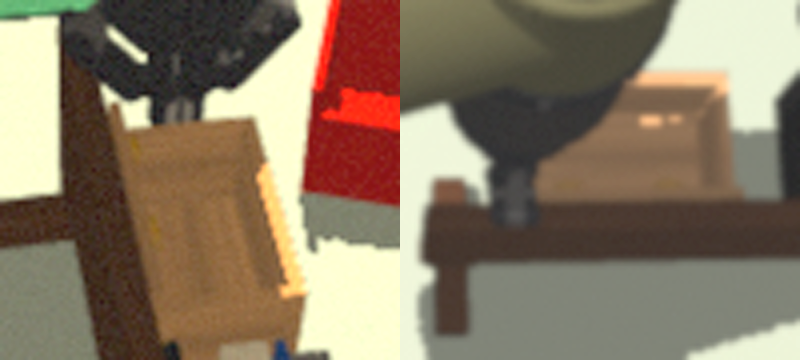

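```bash
python3 - <<'E'
from fit import *
b=np.load('board.npy')
M=[('side',(257.7,308.2),(267.9,310.4)),('top',(182.4,364.2),(183.4,371.6))]
v=np.array([-40,60,66.])
def r(q,M=M): return np.concatenate([proj(c,X(b,'T',v+[0,q[0],-q[1]]))-proj(c,X(b,'T',v))-(np.array(n)-o) for c,o,n in M])
s=least_squares(r,[17,0]);print(s.x,s.fun)
for m in M: print(least_squares(lambda q:r(q,[m]),[17,0]).x)
E
```

```text
[18.97    8.6134] [ 0.0069 -0.2842 -0.0579  0.0717]
[20.6536  6.4895]
[18.9069  9.1073]
```

Emit:
apply_moves --moves "0 0 0 0 -0.001 0 0;0 0 0 0 -0.001 0 0;0 0 0 0 -0.001 0 0"

```text
time_s: 7.0
eef_pos: [0.5722, 0.0161, 0.0963]
orientation: [-2.323, 2.114, 0.0]
contact_force: [0.5, 1.1, -0.8]
width: 0.002
```

Emit:
apply_moves --moves "0 0 0 0 -0.001 0 0;0 0 0 0 -0.001 0 0;0 0 0 0 -0.001 0 0"

```text
time_s: 7.3
eef_pos: [0.5722, 0.015, 0.0963]
orientation: [-2.323, 2.115, -0.0]
contact_force: [1.5, 1.2, -0.7]
width: 0.001
```

Emit:
apply_moves --moves "0 0 0 0 0.02 0 0;0 0 0 -0.002 0.045 0.02 0;0 0 0 -0.003 0.055 0.07 0;0 0 0 -0.003 0.055 0.1 40;0 0 0 -0.003 0.055 0.1 40;0 0 0 -0.003 0.055 0.1 40"

```text
time_s: 7.9
eef_pos: [0.5693, 0.0699, 0.1971]
orientation: [-2.322, 2.114, -0.001]
contact_force: [0.2, 0.7, -1.1]
width: 0.396
```

```bash
python3 look.py 5 | grep -E "stud|rim|^[0-9]"
```

```text
side tray_rim [(0.82, [208.5, 348.1]), (0.59, [265.0, 383.1]), (0.57, [243.3, 303.6])]
side stud_a [(0.72, [232.8, 266.5]), (0.61, [302.9, 281.7])]
top tray_rim [(0.6, [180.6, 346.8]), (0.57, [125.7, 354.3])]
top stud_a [(0.8, [216.6, 407.4]), (0.68, [214.9, 330.7])]
8.4 [0.56904546 0.06987432 0.19600075] [1.07675266 0.43337855 0.11101475]
```

View pics/c5.png

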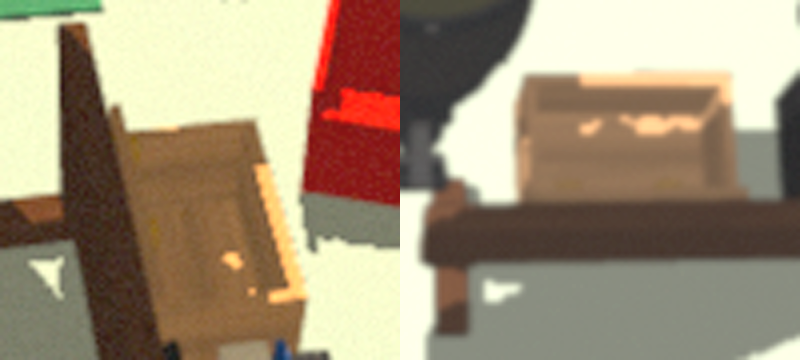

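```bash
python3 - <<'E'
from fit import *
b=np.load('board.npy')
M=[('side',(257.7,308.2),(268.9,310.6),(-40,60,66)),('side',(216.2,296),(224.9,298.6),(-40,-60,66)),('side',(212.2,262.2),(221.1,263.6),(34,-60,88)),('top',(182.4,364.2),(182.6,372.6),(-40,60,66)),('top',(182.7,311.4),(183.4,320.6),(-40,-60,66))]
def r(q): return np.concatenate([proj(c,X(b,'T',np.array(v)+[q[2],q[0],-q[1]]))-proj(c,X(b,'T',v))-(np.array(n)-o) for c,o,n,v in M])
s=least_squares(r,[17,0,0]);print(s.x);print(s.fun.reshape(-1,2))
b2=b.copy();b2[3]+=.0215
print(X(b2,'T',(-36,0,59)))
E
```

```text
[21.3384  6.2472 -0.3637]
[[-0.8282  0.0725]
 [ 0.4063 -0.4568]
 [ 0.4022  0.4474]
 [ 0.3044  0.3014]
 [-0.1989 -0.1695]]
[ 0.6143 -0.0542  0.12  ]
```

Emit:
apply_moves --moves "0 0 0 0.0155 -0.045 0 40;0 0 0 0.031 -0.09 0 40;0 0 0 0.045 -0.124 0 40;0 0 0 0.045 -0.124 0 40;0 0 0 0.045 -0.124 -0.03 40;0 0 0 0.045 -0.124 -0.06 40;0 0 0 0.045 -0.124 -0.08 40;0 0 0 0.045 -0.124 -0.095 40;0 0 0 0.045 -0.124 -0.11 40;0 0 0 0.045 -0.124 -0.11 40;0 0 0 0.045 -0.124 -0.11 40"

```text
time_s: 9.5
eef_pos: [0.6144, -0.054, 0.087]
orientation: [-2.324, 2.114, -0.001]
contact_force: [-0.1, -0.1, -0.1]
width: 0.401
```

Emit:
apply_moves --moves "0 0 0 0 0 0 20;0 0 0 0 0 0 15;0 0 0 0 0 0 15" --newtons 20

```text
time_s: 9.8
eef_pos: [0.6145, -0.054, 0.0871]
orientation: [-2.323, 2.114, -0.001]
contact_force: [-0.2, -0.2, 0.1]
width: 0.145
```

Emit:
apply_moves --moves "0 0 0 0 0 0 0;0 0 0 0 0 0 0;0 0 0 0 0 0 0" --newtons 20

```text
time_s: 10.1
eef_pos: [0.6151, -0.0541, 0.0876]
orientation: [-2.323, 2.113, -0.004]
contact_force: [4.4, -0.0, 5.6]
width: 0.09
```

Emit:
apply_moves --moves "0 0 0 0.001 0 0.001 0;0 0 0 0.001 0 0.001 0;0 0 0 0.001 0 0.001 0;0 0 0 0.001 0 0.001 0" --newtons 80

```text
time_s: 10.5
eef_pos: [0.6153, -0.0541, 0.0878]
orientation: [2.323, -2.114, 0.001]
contact_force: [2.1, 0.2, 5.2]
width: 0.078
```

Emit:
apply_moves --moves "0 0 0 0 0 0.001 0;0 0 0 0 0 0.001 0;0 0 0 0 0 0.001 0"

```text
time_s: 10.8
eef_pos: [0.6151, -0.054, 0.0881]
orientation: [2.323, -2.114, -0.0]
contact_force: [2.2, -0.1, 2.7]
width: 0.084
```

Emit:
apply_moves --moves "0 0 0 0 0 0.001 0;0 0 0 0 0 0.001 0;0 0 0 0 0 0.001 0"

```text
time_s: 11.1
eef_pos: [0.6148, -0.0539, 0.0885]
orientation: [2.323, -2.114, -0.001]
contact_force: [2.4, -0.7, -2.6]
width: 0.077
```

Emit:
apply_moves --moves "0 0 0 0 0 0.001 0;0 0 0 0 0 0.001 0;0 0 0 0 0 0.001 0"

```text
time_s: 11.4
eef_pos: [0.6147, -0.0538, 0.0896]
orientation: [2.323, -2.114, -0.002]
contact_force: [1.2, 0.7, -3.8]
width: 0.079
```

Emit:
apply_moves --moves "0 0 0 0 0 0.002 0;0 0 0 0 0 0.004 0;0 0 0 0 0 0.006 0;0 0 0 0 0 0.0075 0;0 0 0 0 0 0.0075 0;0 0 0 0 0 0.0075 0"

```text
time_s: 12.0
eef_pos: [0.615, -0.0541, 0.0979]
orientation: [2.323, -2.115, -0.0]
contact_force: [0.0, -0.1, -2.6]
width: 0.078
```

```bash
python3 - <<'E'
from h import *
s=env.sense();print(s['eef_pos'],s['contact_force'],s['ft_torque'])
m=eyes.snapshot('side');cv2.imwrite('pics/side6.png',m)
cv2.imwrite('pics/c6.png',cv2.convertScaleAbs(cv2.resize(m[195:295,235:335],None,fx=6,fy=6,interpolation=cv2.INTER_CUBIC),alpha=1.5,beta=20))
E
```

```text
[ 0.61498415 -0.05409899  0.09788002] [ 0.03117888 -0.06477711 -2.56317049] [-0.05481599 -0.23503896  0.00260845]
```

View pics/c6.png

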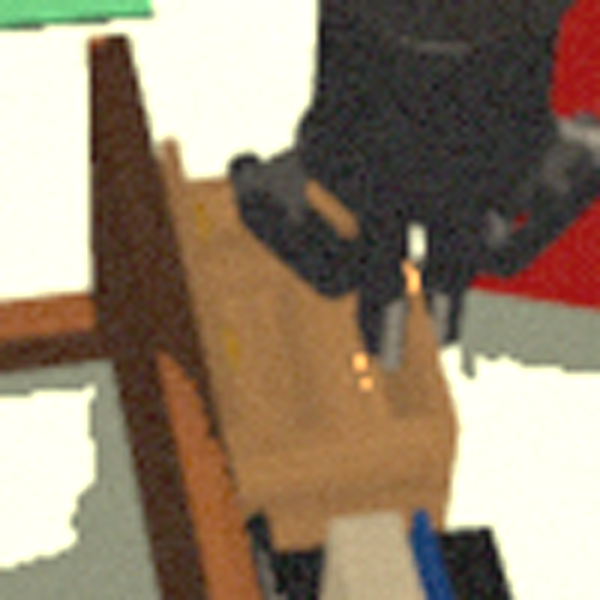

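Emit:
apply_moves --moves "0 0 0 0.001 0 0 0;0 0 0 0.002 0 0 0;0 0 0 0.003 0 0 0;0 0 0 0.004 0 0 0;0 0 0 0.004 0 0 0"

```text
time_s: 12.55
eef_pos: [0.6192, -0.054, 0.0977]
orientation: [2.323, -2.114, -0.0]
contact_force: [0.3, 0.0, -2.6]
width: 0.079
```

Emit:
apply_moves --moves "0 0 0 0.002 0 0 0;0 0 0 0.004 0 0 0;0 0 0 0.006 0.0005 0 0;0 0 0 0.008 0.001 0 0;0 0 0 0.008 0.001 0 0"

```text
time_s: 13.05
eef_pos: [0.6273, -0.0529, 0.0977]
orientation: [2.323, -2.114, -0.0]
contact_force: [-0.3, 0.4, -2.7]
width: 0.08
```

Emit:
apply_moves --moves "0 0 0 0.003 0 0 0;0 0 0 0.006 0.0005 0 0;0 0 0 0.010 0.001 0 0;0 0 0 0.014 0.0015 0 0;0 0 0 0.018 0.002 0 0;0 0 0 0.018 0.002 0 0"

```text
time_s: 13.65
eef_pos: [0.6455, -0.051, 0.0975]
orientation: [2.323, -2.114, -0.0]
contact_force: [0.0, 0.6, -2.8]
width: 0.078
```

Emit:
apply_moves --moves "0 0 0 0 0 0.01 0;0 0 0 0 0 0.03 0;0 0 0 0 0 0.055 0;0 0 0 0 0 0.08 0;0 0 0 0 0 0.1 0;0 0 -0.005 -0.01 0.025 0.1 0;0 0 -0.01 -0.02 0.055 0.1 0;0 0 -0.015 -0.035 0.09 0.1 0;0 0 -0.02 -0.05 0.125 0.1 0;0 0 -0.025 -0.065 0.16 0.1 0;0 0 -0.03 -0.08 0.195 0.1 0;0 0 -0.035 -0.095 0.23 0.1 0;0 0 -0.035 -0.11 0.265 0.1 0;0 0 -0.035 -0.12 0.3 0.1 0;0 0 -0.035 -0.13 0.33 0.1 0;0 0 -0.035 -0.137 0.35 0.1 0;0 0 -0.035 -0.137 0.357 0.09 0;0 0 -0.035 -0.137 0.357 0.08 0;0 0 -0.035 -0.137 0.357 0.07 0;0 0 -0.035 -0.137 0.357 0.07 0"

```text
time_s: 15.65
eef_pos: [0.5076, 0.3044, 0.1653]
orientation: [2.282, -2.154, -0.001]
contact_force: [-0.2, -0.5, -2.6]
width: 0.082
```

Emit:
apply_moves --moves "0 0 0 0 0 -0.02 0;0 0 0 0 0 -0.04 0;0 0 0 0 0 -0.06 0;0 0 0 0 0 -0.08 0;0 0 0 0 0 -0.09 0;0 0 0 0 0 -0.1 0;0 0 0 0 0 -0.105 0;0 0 0 0 0 -0.105 0;0 0 0 0 0 -0.105 0"

```text
time_s: 16.55
eef_pos: [0.5085, 0.3062, 0.0636]
orientation: [-2.285, 2.154, -0.0]
contact_force: [-0.6, -0.0, -2.0]
width: 0.081
```

```bash
python3 - <<'E'
from h import *
s=env.sense();print(s['time_s'],s['eef_pos'],s['contact_force'],s['width'],Rot.from_rotvec(s['orientation']).as_matrix())
o=[]
for n,(a,b,c,d) in {'side':(130,220,180,280),'top':(195,285,150,250)}.items():
    m=eyes.snapshot(n);cv2.imwrite(f'pics/{n}7.png',m)
    o.append(cv2.convertScaleAbs(cv2.resize(m[a:b,c:d],None,fx=4,fy=4,interpolation=cv2.INTER_CUBIC),alpha=1.5,beta=20))
cv2.imwrite('pics/c7.png',np.hstack(o))
E
```

```text
16.55 [0.50851028 0.30620119 0.06363276] [-0.61033703 -0.03428426 -2.02753087] 0.08108650776826239 [[ 5.90090442e-02 -9.98257026e-01  9.17816550e-04]
 [-9.98257308e-01 -5.90085243e-02  5.83678382e-04]
 [-5.28502045e-04 -9.50659383e-04 -9.99999408e-01]]
```

View pics/c7.png

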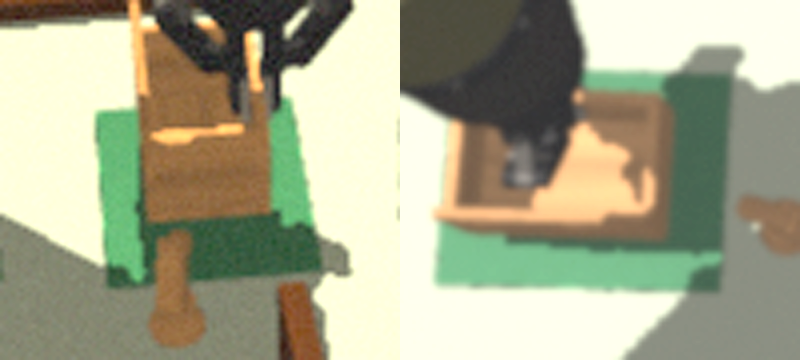

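```bash
python3 - <<'E'
from fit import *
a=.059+np.pi;zb=.0295
T=np.array([.5085-.0359,.3062-.0021])
def W(q,v):
    c,s=np.cos(a),np.sin(a);v=np.array(v)/1000
    return np.array([q[0]+c*v[0]-s*v[1],q[1]+s*v[0]+c*v[1],zb+v[2]])
print(T)
for n,rc,v in[('top',(218.4,217.6),(-40,60,66)),('top',(247.9,158.4),(40,-60,88)),('side',(182.6,247.6),(-40,60,0)),('side',(184.6,216.6),(40,60,0))]:
    s=least_squares(lambda q:proj(n,W(q,v))-rc,T,x_scale=.01);print(n,v,s.x,s.x-[[.4703,.306],[.4749,.3022]][n=='side'])
E
```

```text
[0.4726 0.3041]
top (-40, 60, 66) [0.4688 0.2983] [-0.0015 -0.0077]
top (40, -60, 88) [0.4734 0.3042] [ 0.0031 -0.0018]
side (-40, 60, 0) [0.475  0.3038] [0.0001 0.0016]
side (40, 60, 0) [0.4749 0.3058] [-0.      0.0036]
```

Emit:
apply_moves --moves "0 0 0 0 0 -0.005 0;0 0 0 0 0 -0.01 0;0 0 0 0 0 -0.015 0;0 0 0 0 0 -0.02 0;0 0 0 0 0 -0.022 0;0 0 0 0 0 -0.022 0;0 0 0 0 0 -0.022 0"

```text
time_s: 17.35
eef_pos: [0.5081, 0.306, 0.0408]
orientation: [2.286, -2.155, -0.0]
contact_force: [-0.2, -0.2, -1.8]
width: 0.08
```

Emit:
apply_moves --moves "0 0 0 0 0 -0.001 0;0 0 0 0 0 -0.0015 0;0 0 0 0 0 -0.0015 0"

```text
time_s: 17.65
eef_pos: [0.5084, 0.3063, 0.0403]
orientation: [-2.285, 2.154, -0.0]
contact_force: [-1.9, 0.1, 3.8]
width: 0.078
```

Emit:
apply_moves --moves "0 0 0 0 0 -0.001 0;0 0 0 0 0 -0.001 0;0 0 0 0 0 -0.001 0"

```text
time_s: 17.95
eef_pos: [0.5086, 0.3064, 0.04]
orientation: [-2.285, 2.153, -0.001]
contact_force: [-3.7, 0.9, 8.6]
width: 0.075
```

Emit:
apply_moves --moves "0 0 0 0 0 0.0015 0;0 0 0 0 0 0.0015 0;0 0 0 0 0 0.0015 15;0 0 0 0 0 0.0015 35;0 0 0 0 0 0.0015 35;0 0 0 0 0 0.0015 35;0 0 0 0 0 0.02 35;0 0 0 0 0 0.05 35;0 0 0 0 0 0.09 35;0 0 0 0 0 0.13 35;0 0 0 0.02 -0.04 0.16 35;0 0 0 0.05 -0.09 0.17 35;0 0 0 0.08 -0.135 0.17 35;0 0 0 0.1 -0.18 0.17 35;0 0 0 0.1 -0.2 0.17 35;0 0 0 0.1 -0.22 0.17 35;0 0 0 0.1 -0.22 0.17 35" --newtons 20

```text
time_s: 19.65
eef_pos: [0.6084, 0.0833, 0.2082]
orientation: [2.282, -2.159, 0.0]
contact_force: [-1.6, 0.3, 0.9]
width: 0.348
```

```bash
python3 - <<'E'
from h import *
o=[]
for n,(a,b,c,d) in {'side':(130,220,180,280),'top':(195,285,150,250)}.items():
    m=eyes.snapshot(n);cv2.imwrite(f'pics/{n}8.png',m)
    o.append(cv2.convertScaleAbs(cv2.resize(m[a:b,c:d],None,fx=4,fy=4,interpolation=cv2.INTER_CUBIC),alpha=1.5,beta=20))
    for t in('tray','pad'): print(n,t,[(round(q['conf'],2),np.round(q['centre'],1)) for q in eyes.spot_point(n,t)])
    im=cv2.imread(f'pics/{n}8.png').astype(int); g=((im[...,1]>1.4*im[...,2])&(im[...,1]>1.15*im[...,0])).astype(np.uint8)
    k,l,st,ce=cv2.connectedComponentsWithStats(g)
    for i in range(1,k):
        if st[i,4]>300:
            ct=np.vstack(cv2.findContours((l==i).astype(np.uint8),0,1)[0])[:,0]
            print(ce[i],cv2.minAreaRect(np.array([atz(n,(q[1],q[0]),.004)[:2]*1000 for q in ct],np.float32)))
cv2.imwrite('pics/c8.png',np.hstack(o))
E
```

```text
side tray [(0.86, array([228.7, 328.6])), (0.61, array([270. , 382.5]))]
side pad [(0.85, array([187. , 157.9])), (0.71, array([315.9, 268.9])), (0.66, array([176.3, 232.1]))]
[247.66972477 183.37798165] ((508.4661865234375, 302.7659912109375), (179.885986328125, 80.73847198486328), 88.68408203125)
[210.27292576 179.76419214] ((420.0802917480469, 298.740478515625), (30.824504852294922, 178.6104736328125), 4.865994453430176)
[158.34157651 185.97140649] ((284.30035400390625, 279.3473205566406), (101.30648803710938, 132.0982666015625), 7.282236576080322)
[386.95683954 259.90741385] ((826.2335815429688, -4.2516021728515625), (168.68687438964844, 137.49517822265625), 53.93674850463867)
top tray [(0.85, array([128.5, 343.1])), (0.76, array([157.5, 283.6]))]
top pad []
[223.65517241 225.3872679 ] ((492.48834228515625, 250.70877075195312), (95.22441864013672, 62.661476135253906), 4.906466484069824)
```

View pics/c8.png

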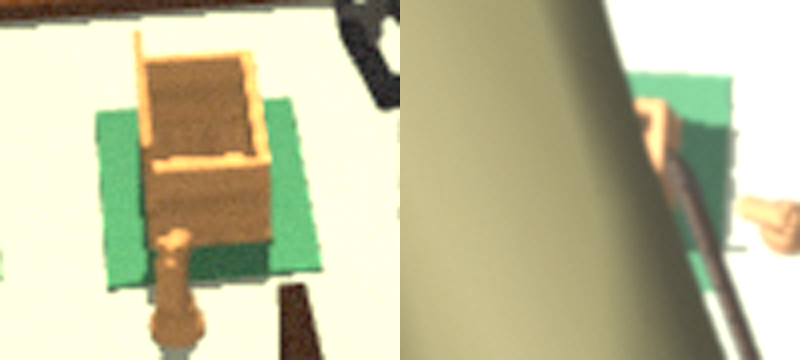

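Emit:
apply_moves --moves "0 0 0 0 -0.03 0.03 35;0 0 0 0 -0.08 0.05 35;0 0 0 0 -0.12 0.05 35;0 0 0 0 -0.16 0.05 35;0 0 0 -0.05 -0.2 0.05 35;0 0 0 -0.08 -0.23 0.05 35;0 0 0 -0.1 -0.26 0.05 35;0 0 0 -0.1 -0.28 0.05 35;0 0 0 -0.1 -0.28 0.05 35"

```text
time_s: 20.85
eef_pos: [0.5076, -0.1953, 0.2588]
orientation: [-2.284, 2.157, -0.001]
contact_force: [-0.3, -0.3, -0.8]
width: 0.349
```

```bash
cat > chk.py <<'E'
from h import *
import sys
I=sys.argv[1];o=[]
for n,(a,b,c,d) in {'side':(130,220,180,280),'top':(195,285,150,250)}.items():
    m=eyes.snapshot(n);cv2.imwrite(f'pics/{n}{I}.png',m)
    o.append(cv2.convertScaleAbs(cv2.resize(m[a:b,c:d],None,fx=4,fy=4,interpolation=cv2.INTER_CUBIC),alpha=1.5,beta=20))
    im=m.astype(int); g=((im[...,1]>1.4*im[...,2])&(im[...,1]>1.15*im[...,0])); g[:a]=0;g[b:]=0;g[:,:c]=0;g[:,d:]=0
    q=np.argwhere(g).astype(float); w=np.array([atz(n,x,.004)[:2]*1000 for x in q],np.float32); w=w[w[:,0]>380]; print(n,cv2.minAreaRect(w))
    for t in('tray','tray_rim'): print(n,t,[(round(q['conf'],2),np.round(q['centre'],1).tolist()) for q in eyes.spot_point(n,t)])
cv2.imwrite(f'pics/c{I}.png',np.hstack(o))
E
python3 chk.py 9
```

```text
side ((502.7980651855469, 326.2679748535156), (372.67083740234375, 205.72067260742188), 87.28086853027344)
side tray [(0.63, [271.6, 383.8]), (0.62, [228.5, 331.5]), (0.59, [147.2, 215.8]), (0.57, [176.5, 231.2])]
side tray_rim [(0.94, [263.5, 383.0]), (0.58, [214.1, 344.8])]
top ((470.27740478515625, 306.49786376953125), (135.62979125976562, 176.08267211914062), 3.62805438041687)
top tray [(0.7, [241.9, 195.1]), (0.69, [159.3, 280.2])]
top tray_rim [(0.97, [136.5, 288.3]), (0.81, [125.5, 354.1]), (0.63, [217.4, 189.7])]
```

View pics/c9.png

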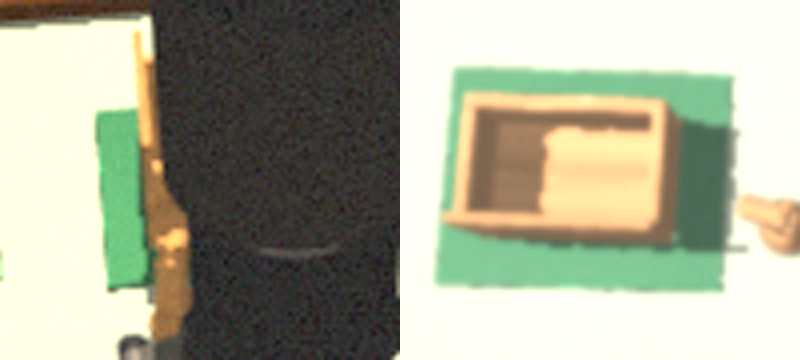

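```bash
cat > pl.py <<'E'
from fit import *
def W(q,v,z=.004):
    c,s=np.cos(q[2]+np.pi),np.sin(q[2]+np.pi);v=np.array(v)/1000
    return np.array([q[0]+c*v[0]-s*v[1],q[1]+s*v[0]+c*v[1],z+v[2]])
def run(D,pads):
    for n in D:
        f=lambda q:np.concatenate([proj(n,W(q,v))-rc for rc,v in D[n]])
        s=least_squares(f,[.47,.304,.06],x_scale=.01,loss='soft_l1');d=s.x-pads[n];c,t=np.cos(d*0+pads[n][2])[0],np.sin(pads[n][2])
        print(n,s.x,'dev along pad x,y mm',1000*(c*d[0]+t*d[1]),1000*(c*d[1]-t*d[0]),'yaw deg',np.degrees(d[2]));print(f(s.x).reshape(-1,2).round(1).tolist())
if __name__=='__main__':
  # side rim: far (248,57)?,near (268,160)
  run({'top':[((218.4,165.6),(-40,-60,66)),((219.1,215.9),(-40,60,66)),((255.4,217.6),(40,60,0)),((248.4,160.9),(40,-60,88))],
  'side':[((189.6,247.1),(-40,60,0)),((190.9,217.1),(40,60,0)),((169.6,246.6),(-40,60,66)),((143.3,242.9),(-40,-60,66)),((137.8,213.6),(40,-60,88))]},
  {'top':np.array([.4703,.3062,.062]),'side':np.array([.4749,.3022,.057])})
  print('pad check side',[atz('side',p,.004) for p in((196.6,260.1),(202,207))])
E
python3 pl.py
```

```text
top [0.4714 0.3074 0.0525] dev along pad x,y mm 1.1980346370158965 1.0807864225089803 yaw deg -0.5422480555979806
[[-0.9, 0.5], [0.0, -0.1], [-0.2, 0.3], [1.3, -0.7]]
side [0.4754 0.3058 0.0318] dev along pad x,y mm 0.7318312755365265 3.564598377581317 yaw deg -1.441427665819589
[[0.0, 0.2], [0.7, -0.4], [0.9, 0.3], [-1.5, 0.4], [-1.0, -0.5]]
pad check side [array([0.5491, 0.2184, 0.004 ]), array([0.4124, 0.207 , 0.004 ])]
```

```bash
python3 - <<'E'
from h import *
A=cv2.imread('pics/top0.png');T=cv2.imread('pics/top9.png');S0=cv2.imread('pics/side0.png');S8=cv2.imread('pics/side8.png')
def m(a,b,r0,r1,c0,c1,n):
    q=cv2.matchTemplate(cv2.cvtColor(b,6)[r0-8:r1+8,c0-8:c1+8],cv2.cvtColor(a,6)[r0:r1,c0:c1],cv2.TM_CCOEFF_NORMED)
    _,v,_,l=cv2.minMaxLoc(q);print(n,l[0]-8,l[1]-8,round(v,2))
m(A,T,238,262,234,262,'knight top');m(A,T,152,190,186,224,'tin top');m(A,T,150,178,386,414,'queen top');m(A,T,180,214,382,450,'pocket top')
m(S0,S8,185,218,214,236,'knight side');m(S0,S8,148,186,276,312,'tin side');m(S0,S8,304,346,340,368,'queen side');m(S0,S8,278,360,276,334,'pocket side');m(S0,S8,368,408,256,318,'foot side')
env.finish_job();print(env.sense()['time_s'])
E
```

```text
knight top 0 0 0.99
tin top 0 0 1.0
queen top -8 8 0.34
pocket top 8 8 0.19
knight side 0 0 0.87
tin side 0 0 0.49
queen side 0 0 1.0
pocket side 0 0 0.9
foot side 0 0 1.0
the job is handed in; nothing more can be done
the job is handed in; nothing more can be done
```

The maple tray is standing upright on the larger green pad, and the job is handed in at about 21 s of the 54 s allowed.

- **Push:** I pushed the ungripped tray about 21 mm from its end with shut fingers. Pictures showed it had moved 21 mm and dropped about 6 to 7 mm, so the wide ends had come over the studs.
- **Lift and draw off:** I only then pinched the front rim at 80 N and raised the tray about 9 mm. It came off the board with no drag on the force reading (about 2.6 N of weight).
- **Placing:** I lowered it until the force showed contact, then opened the fingers and moved the arm clear.

**Centring:** the two cameras disagree slightly.

| Camera | Off along pad x | Off along pad y | Turned |
|---|---|---|---|
| Top | about 1.2 mm | about 1.1 mm | 0.5° |
| Side | about 0.7 mm | about 3.6 mm | 1.4° |

The corner readings behind these figures were off by up to about 1.5 pixels, so I judged it good enough and did not adjust it.

**Bystanders:** before-and-after picture matching showed no shift of the knight, queen, tin and pocket in views not blocked by the arm. For the queen and pocket, the last top picture was blocked by the arm, so that check rests on the side view. The tin's side match was weak (0.49), but its top match was 1.0.

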